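# Unlock the dough sheeter's belt tensioner and hold it back

### The job

The belt drive of our dough sheeter lies open on the kitchen worktop and I want to slip a new belt on. Pull the snapped-in lock block up out of its socket beside the tensioner arm and put it into the small dark baking tin beside the unit, then push the sprung tensioner arm back, towards where the block stood, past the click of its ratchet and a little further (about midway between the click and its end stop). The program finishes while the gripper still holds it there, so that your push and not the ratchet carries the arm; leave the other things on the table where they are.

Things in the scene. Friction and masses are not known exactly. Their poses are not given: they have to be found in the camera images.
- unit: belt drive unit, an aluminium housing 180 (x) x 300 (y) x 45 mm (z), fixed to the table; origin at the centre of its underside, z up, its flat top plate at z = 45 mm. Pulleys, a gear hump and screws on its top plate rise at most 18 mm above the plate. No belt is fitted.
- socket (a point): mouth of the 13.5 mm square, 30 mm deep socket in the unit's top plate, at (-7, -3, 45) mm in the unit's frame. The lock block's stem sits in it at the start, held by two spring balls: about 10 N (more if pulled fast) straight up pulls it free within the first 5 mm, and after 24 mm the stem is out. While the block is in, the arm cannot be pushed back more than about 0.1 rad.
- lock_block: loose grey plastic lock block, about 50 g: head 20 (x) x 28 (y) x 60 mm (z), origin at the centre of the head's underside, z up; below it a stem 12.5 mm square, 24 mm long. At the start it is parallel to the unit's axes, the head upright on the top plate (top 105 mm above the table), the stem in the socket.
- lock_top (a point): centre of the top face of the lock block, 60 mm above its origin along its z
- tension_arm: steel tensioner arm on a vertical pivot; origin on the pivot, on the top plate at (-30, -65, 45) mm in the unit's frame. A flat bar 16 mm wide, 149 mm long along its own +y, 6 to 16 mm above the plate, with a black idler wheel (32 mm) 98 mm out, a paddle at the end and a toothed cam disc round the pivot. Only the paddle rises more than 22 mm above the plate.
- paddle (a point): point in the upright paddle at the arm's end, at (0, 135, 45) mm in the arm's frame, 90 mm above the table. The paddle is 10 mm thick (arm's x), 28 mm wide (arm's y) and stands from 5 to 65 mm above the plate (top 110 mm above the table). Push its -x face towards the arm's +x.
- tensioner (a joint): arm angle, rad: 0 at rest, arm along the unit's +y; grows as the paddle is pushed to the unit's +x, clockwise from above (arm yaw = unit yaw minus it). Springs back. Push at the paddle: 4 N at 0, up to 11 N at 0.35 just before the click, about 8.5 N after it. The click is over by 0.45; let go there it rests on the ratchet at about 0.455; end stop 0.64. Held means above 0.49.
- pawl (a joint): sprung pawl slider at the tail of the arm, m: 0 in its home position; from about 0.1 rad on the arm's ratchet tooth lifts it, by up to about 7 mm at 0.37 rad, and it snaps home (below 2 mm) at the click
- tin: dark open baking tin, outside 170 (x) x 140 (y) x 30 mm high, walls and floor 4 to 5 mm, loose, about 450 g; origin at the centre of its underside. It stands to the left or to the right of the unit, turned up to 0.3 rad.
- bowl: white bowl, rim 124 mm across, 50 mm high, origin at the centre of its underside; stands on the side where the tin is not; leave alone
- tumbler: glass tumbler, 72 mm across, 95 mm high, beyond and left of the unit; leave alone
- jar: amber jar, 68 mm across, 85 mm high, beyond and right of the unit; leave alone
- bottle: red bottle, 64 mm across, 190 mm high, far to the right; leave alone
- spoon: steel spoon, 190 mm long, lying flat beyond the unit; leave alone
- driver: screwdriver, 170 mm long, lying flat far to the left; leave alone
- spare_collar: steel collar, 38 mm across, 14 mm high, lying on the unit's top plate near its (+x, -y) corner; leave alone
There are look-alikes about, which are no part of the job. There is more than one size of the lock_block; the one meant has the size given above.

How it is judged:
On the way, in this order (a step that is already met when the one before it is completed fails the run):
1. the lock block is pulled up clear of its socket (z of lock_block in the frame of unit above 0.075 m), for 0.1 s.
2. the lock block lies in the tin, let go (z of lock_top in the frame of tin below 0.1 m and z of lock_block in the frame of tin below 0.08 m and x of lock_block in the frame of tin between -0.085 and 0.085 m and y of lock_block in the frame of tin between -0.07 and 0.07 m and contact force between lock_block and the fingers below 0.1 N and contact force between lock_block and tin above 0.1 N and linear speed of lock_block below 0.05 m/s), for 0.2 s.
3. the tensioner arm is pushed past the ratchet click by the gripper (value of joint tensioner above 0.49 rad and value of joint pawl below 0.002 m and contact force between the fingers and tension_arm above 2 N), for 0.2 s.
At the end, for the whole second after the job is handed in: the gripper's fingers still press on the tensioner arm (more than 2 N) and keep it still past the click, above 0.49 rad (the ratchet alone would leave it at about 0.45), with the pawl snapped home (below 2 mm); the lock block rests in the tin, let go (all of step 2 and all of step 3 and velocity of joint tensioner between -0.1 and 0.1 rad/s); the arm keeps its last pose, push and grip.
It fails at once if a bystander is pushed away or knocked over (moved more than 40 mm), or the tin is shoved more than 60 mm (distance of any of bowl, tumbler, jar, bottle, spoon, driver, spare_collar from where it was at the start of the episode above 0.04 m or angle between any of tumbler, bottle, jar's own z axis and vertical above 0.6 rad or distance of tin from where it was at the start of the episode above 0.06 m).
It also fails if it takes over 51 s, if anything falls off the work surface, if the arm or the gripper's body presses on something with over 40 N, if the wrist force passes 120 N, or if a joint passes its speed limit or range.

### The arm

A 7-joint arm with a two-finger parallel gripper is mounted at the origin on the work surface. World frame = base frame: x ahead of the robot, y to its left, z up, the work surface at z = 0. Lengths are in m, angles in rad, forces in N, time in s.
With the tool pointing down it reaches from about 0.425 to 0.875 m from the base axis. Payload 4.7 kg.
Tool frame: the origin (TCP) lies on the centre line of the jaws, within the pads' length; the fingertips stand 19 mm ahead of it and the grasp point (between the pads) is the TCP; x points along the fingers, z is the direction in which the jaws open and shut, and the axes are right-handed (so a half turn about x gives the same grasp; the last joint's range is limited). The gripper opens to 87 mm and grips with 3 to 60 N. Pads are 19 mm wide; open, the fingers measure 117 mm over their backs; the gripper's body (75 mm by 190 mm) begins 51 mm behind the grasp point.
Start: joints at [1.182, 0.321, -0.07, 1.45, 0.023, 1.371, -0.057], TCP at [0.255, -0.598, 0.242] pointing down, gripper open.
Joint ranges: [-2.86, 2.86], [-0.3, 2.09], [-1.38, 1.24], [0.06, 2.45], [-1.56, 4.7], [0.09, 2.05], [-2.69, 2.69]. Speed limits (rad/s): [2.57, 2.57, 3.14, 3.14, 3.14, 3.14, 3.14].

### API

Orientations are given as a rotation vector (axis times angle).
In Python, from bench import get_state, get_image, camera_info, close_job gives the robot as it stands.
- The arm moves only by the tool jog_arm, never from a script. Its argument "targets" is a list of rows, each a list of 7 numbers: the turn, a rotation vector about the tool's x, y, z in degrees, then the shift along the tool's x, y, z in cm, then the finger opening in cm, from 0 to 8.7. In form: [[wx, wy, wz, tx, ty, tz, jaw], ...]. A call has 1 to 10 rows; each row shifts and turns the commanded pose from where the row before left it, along the tool's axes as they then stand; what a row does not reach is not made up. A row lasts 1/8 s, in which the tool goes at most 62.5 mm and 10.7 degrees, less where a joint would pass 70% of its speed; a pose out of reach is approached as far as the arm can. A call is refused whole if a number of a shift passes 6.25 or a number of a turn 10.7, either way. A call with a gripper value outside its range is refused whole. The fingers move at their own pace and stop on an object; "squeeze" is the grip in N (left out, the last holds). Time passes only in rows, so rows that do not move let the fingers close. It gives the time, the measured TCP pose, the force and the opening at its end, in the units of the state.
- get_state(): the state, without advancing time (a new reading comes with each control period).
- get_image(name): name is "scene" or "top" or "wrist"; returns (picture, depth): 420x560x3 uint8, red, green, blue; 420x560 float32, m along the optical axis (not along the pixel's ray), 0 where there is no reading.
- camera_info(name): a dict with "intrinsics" (3x3 intrinsics, pixels), "world_from_camera" (4x4, takes a point from camera to world coordinates); the wrist camera has in their place "mount" (4x4, takes a point from camera to tool coordinates, whose origin is the TCP and whose axes are the tool frame's). Camera axes: x right, y up, looking along -z (the intrinsics and any distortion apply to the point x, -y, -z); pixel columns grow to the right and rows downward; lengths in m; the calibration is good to about 2 mm. A picture is of the moment at which its call begins: read the wrist's pose just before it. camera_info takes no time and is no camera call.
- close_job(): hands the job in, once; it reports no verdict.
The state is a dict: "time": time; "joint_positions": joint angles; "qd": joint speeds; "joint_torque": joint torques, N m; "position": TCP position; "tool_rot": TCP orientation; "ft_force": force on the tool from outside, world axes, zero at the start; "torque": the same for the moment, N m; "grip_width": opening from 0.0 (shut) to 1.0 (fully open).
Only numpy, scipy, OpenCV 4.12 (cv2) and the standard library are available. Lean on these libraries where they do the work, as an engineer would, in place of code of your own. Each camera call takes 0.05 s, during which the arm holds its last target.

## Working session

There is one attempt and no reset: what is moved stays moved. The work goes in short steps, Python scripts to look and compute and a tool call to move; the robot and the scene stay as the last step left them, time stands still between calls to the robot, and variables do not carry over. Pictures are saved under pics/ and viewed, and the job is handed in when it is done.

Besides the shell and the picture viewer there is one more tool, called after "Request:" as a command line: name --pt "numbers of a row" for each row, then --argument value for the rest. jog_arm: Moves the arm, as the interface text tells. Its arguments: {"type":"object","properties":{"targets":{"type":"array"},"squeeze":{"type":"number"}},"required":["targets"]}

```bash
mkdir -p pics; ls; cat > h.py <<'E'
import numpy as np,cv2
from bench import *
def save(n,f):
    im,d=get_image(n); cv2.imwrite('pics/%s.png'%f,im[:,:,::-1]); np.save('pics/%s.npy'%f,d); return im,d
E
python3 - <<'E'
from h import *
for c in ('scene','top','wrist'):
    i=camera_info(c); print(c,i)
s=get_state(); print(s)
save('scene','s0');save('top','t0')
E
```

```text
pics
scene {'intrinsics': array([[448.38024828,   0.        , 281.76147925],
       [  0.        , 448.38024828, 210.00258788],
       [  0.        ,   0.        ,   1.        ]]), 'world_from_camera': array([[-0.60254975, -0.52488446,  0.60119057,  1.38233595],
       [ 0.79804707, -0.40324909,  0.4477846 ,  0.59779502],
       [ 0.00739437,  0.74959087,  0.66186014,  0.98336216],
       [ 0.        ,  0.        ,  0.        ,  1.        ]])}
top {'intrinsics': array([[522.66706527,   0.        , 287.40240106],
       [  0.        , 522.66706527, 214.24542192],
       [  0.        ,   0.        ,   1.        ]]), 'world_from_camera': array([[ 0.01010788,  0.99548532, -0.09437586,  0.45557907],
       [-0.99979625,  0.0117104 ,  0.01644179,  0.01651674],
       [ 0.01747274,  0.09419044,  0.99540086,  1.67860818],
       [ 0.        ,  0.        ,  0.        ,  1.        ]])}
wrist {'intrinsics': array([[314.79330917,   0.        , 279.80913368],
       [  0.        , 314.79330917, 210.49152654],
       [  0.        ,   0.        ,   1.        ]]), 'mount': array([[-1.17192077e-03,  
[... 316 characters left out ...]
{'time': 0.0, 'joint_positions': array([ 1.18213939,  0.32182749, -0.0700693 ,  1.45168963,  0.02262377,
        1.37080562, -0.05690358]), 'qd': array([ 3.42735138e-04, -1.86123117e-03, -7.23935689e-05, -4.21683669e-04,
       -5.08612229e-04,  9.65108168e-04, -3.22738053e-04]), 'joint_torque': array([-2.96711187e-05, -4.91296363e+01, -4.03870884e-01, -3.12527168e+01,
       -6.38241973e-02,  4.37527313e-02,  1.89922807e-04]), 'position': array([ 0.25450374, -0.59753024,  0.24045112]), 'tool_rot': array([ 0.90861496,  1.37497162, -0.90703006]), 'ft_force': array([0.16319312, 0.33831239, 0.35563136]), 'torque': array([ 0.06045202, -0.02876425,  0.01254489]), 'grip_width': 0.9993783823431116}
```

View pics/s0.png

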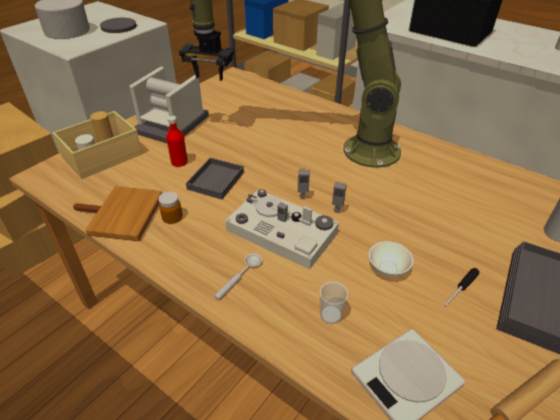

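View pics/t0.png

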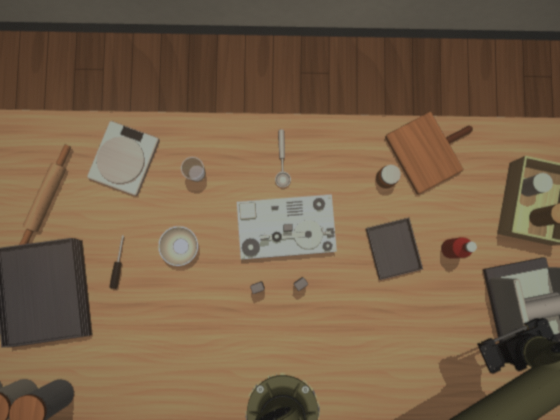

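The scene view shows the unit at about (282,226) with a lock block and the paddle on it. The tin is at (215,178), and two look-alike blocks stand on the table at (304,183) and (340,195). The top view has the unit at (286,227), tin at (394,249), bowl at (179,247). I'll zoom in.

```bash
python3 - <<'E'
import cv2
a=cv2.imread('pics/t0.png')[180:300,225:430]; cv2.imwrite('pics/t0z.png',cv2.resize(a,None,fx=3.8,fy=3.8,interpolation=cv2.INTER_CUBIC))
a=cv2.imread('pics/s0.png')[150:270,180:360]; cv2.imwrite('pics/s0z.png',cv2.resize(a,None,fx=4.4,fy=4.4,interpolation=cv2.INTER_CUBIC))
E
```

```text
(no output)
```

View pics/t0z.png

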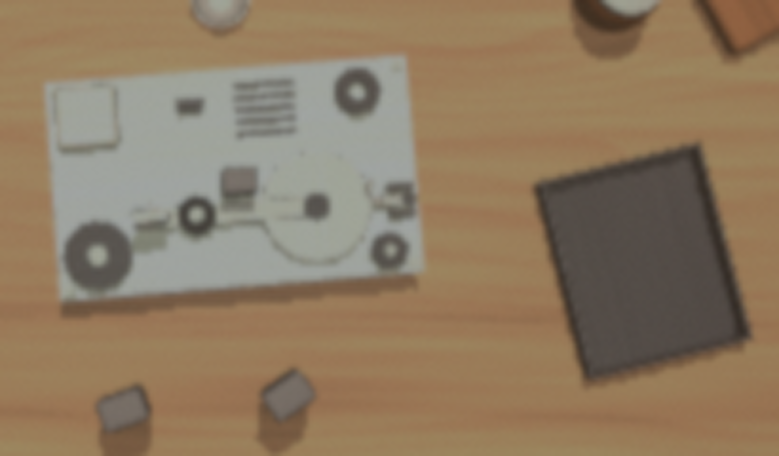

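View pics/s0z.png

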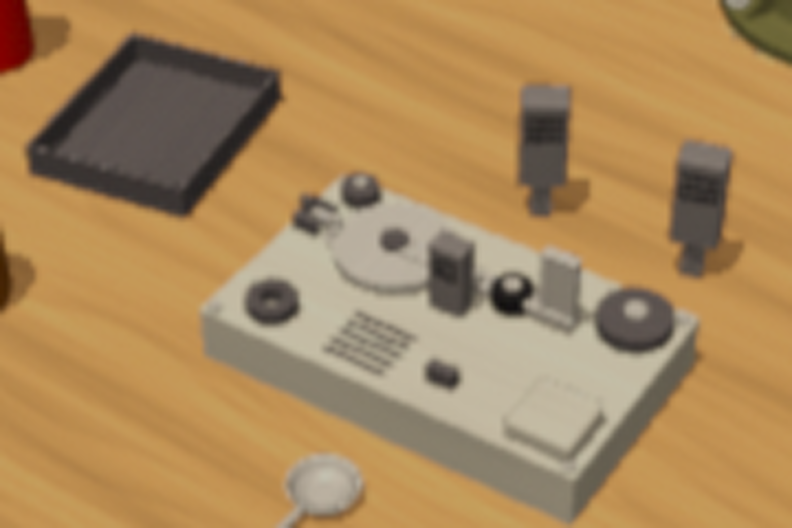

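```bash
cat >> h.py <<'E'
from scipy.spatial.transform import Rotation as Ro
def cam(n,state=None):
    i=camera_info(n); K=i['intrinsics']
    if n=='wrist':
        T=np.eye(4);T[:3,:3]=Ro.from_rotvec(state['tool_rot']).as_matrix();T[:3,3]=state['position']; T=T@i['mount']
    else: T=i['world_from_camera']
    return K,T
def ray(K,T,p):
    d=np.array([(p[0]-K[0,2])/K[0,0],-(p[1]-K[1,2])/K[1,1],-1.]); return T[:3,3],T[:3,:3]@d
def onz(K,T,p,z):
    o,d=ray(K,T,p); return o+d*(z-o[2])/d[2]
def proj(K,T,P):
    c=np.linalg.inv(T)@np.append(P,1); return K[0,0]*c[0]/-c[2]+K[0,2], K[1,1]*c[1]/c[2]+K[1,2]
def tri(o1,d1,o2,d2):
    A=np.array([d1,-d2]).T; t=np.linalg.lstsq(A,o2-o1,rcond=None)[0]; a=o1+d1*t[0];b=o2+d2*t[1]; return (a+b)/2,np.linalg.norm(a-b)
E
python3 - <<'E'
from h import *
s=get_state(); print(Ro.from_rotvec(s['tool_rot']).as_matrix().round(3))
K,T=cam('top')
z=lambda u,v:(225+(u+.5)/3.8-.5,180+(v+.5)/3.8-.5)
for n,p,h in [('c1',(45,85),.045),('c2',(405,57),.045),('c3',(423,270),.045),('c4',(60,298),.045),('pivot',(316,207),.065),('blocktop',(238,180),.105),('paddletop',(152,215),.11),('t1',(536,187),.03),('t2',(697,146),.03),('t3',(748,337),.03),('t4',(588,380),.03)]:
    print(n,onz(K,T,z(*p),h).round(4))
d=np.load('pics/t0.npy')
def P(u,v):
    D=d[v,u]; o,r=ray(K,T,(u,v)); return o+r*D
for n,p in [('block',(238,180)),('plate',(190,150)),('tinfloor',(640,260)),('paddle',(152,215))]:
    u,v=map(lambda x:int(round(x)),z(*p)); print(n,u,v,P(u,v).round(3))
E
```

```text
[[-0.001  0.92   0.392]
 [ 0.001  0.392 -0.92 ]
 [-1.    -0.    -0.002]]
c1 [0.6472 0.1499 0.045 ]
c2 [ 0.6743 -0.1481  0.045 ]
c3 [ 0.4979 -0.1633  0.045 ]
c4 [0.4719 0.1343 0.045 ]
pivot [ 0.5476 -0.0738  0.065 ]
blocktop [ 0.5661 -0.0094  0.105 ]
paddletop [0.5373 0.0583 0.11  ]
t1 [ 0.5683 -0.2593  0.03  ]
t2 [ 0.6042 -0.3945  0.03  ]
t3 [ 0.4457 -0.4351  0.03  ]
t4 [ 0.409  -0.3017  0.03  ]
block 287 227 [ 0.566 -0.009  0.1  ]
plate 275 219 [0.595 0.028 0.04 ]
tinfloor 393 248 [ 0.51  -0.352  0.001]
paddle 265 236 [0.538 0.057 0.111]
```

Both depth and rays agree: unit centre (0.573,-0.007) with yaw 0.09, block top at (0.566,-0.009), tin centre (0.507,-0.348) with yaw 0.26. The sides come out at 299 and 176 mm, as they should. Moving above the unit for a wrist look.

Request:
jog_arm --pt "0 0 0 0 4.4 -3.6 8.7" --pt "0 0 0 0 4.4 -3.6 8.7" --pt "0 0 0 0 4.4 -3.6 8.7" --pt "0 0 0 0 4.4 -3.6 8.7" --pt "0 0 0 0 4.4 -3.6 6" --pt "0 0 0 0 4.4 -3.6 6" --pt "0 0 0 0 4.4 -3.6 6" --pt "0 0 0 0 4.4 -3.6 6" --pt "0 0 0 0 4.4 -3.6 6" --pt "0 0 0 0 4.4 -3.6 6"

```text
time: 1.35
position: [0.5188, -0.0928, 0.2414]
tool_rot: [0.907, 1.373, -0.908]
ft_force: [0.0, -0.6, 0.3]
grip_width: 0.69
```

Request:
jog_arm --pt "9 0 0 0 3.7 -2.8 6" --pt "8.9 0 0 0 3.2 -3.2 6" --pt "0 0 0 0 0 0 6" --pt "0 0 0 0 0 0 6"

```text
time: 1.85
position: [0.5643, -0.016, 0.241]
tool_rot: [1.141, 1.251, -1.143]
ft_force: [0.1, -0.1, 0.1]
grip_width: 0.69
```

```bash
python3 - <<'E'
from h import *
s=get_state(); print(s['time'],s['position'],Ro.from_rotvec(s['tool_rot']).as_matrix().round(3),s['ft_force'],s['qd'].round(3)); np.savez('pics/w1s.npz',position=s['position'],tool_rot=s['tool_rot'])
save('wrist','w1')
E
```

```text
1.85 [ 0.56427201 -0.01602335  0.24096621] [[-0.001  0.996  0.091]
 [-0.001  0.091 -0.996]
 [-1.    -0.001  0.001]] [ 0.06560442 -0.11418085  0.07258561] [ 0.02  -0.011  0.019  0.004  0.001 -0.    -0.004]
```

View pics/w1.png

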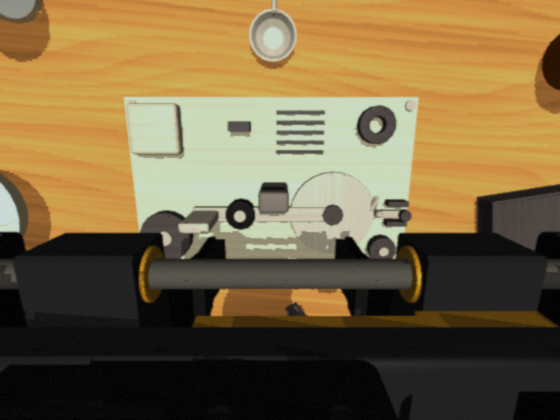

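The wrist view shows the block at about (274,197) and the paddle near (200,222), with the fingers below. Zooming to pick the top face.

```bash
python3 - <<'E'
import cv2
a=cv2.imread('pics/w1.png')[165:255,150:310]; cv2.imwrite('pics/w1z.png',cv2.resize(a,None,fx=5,fy=5,interpolation=cv2.INTER_CUBIC))
E
```

```text
(no output)
```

View pics/w1z.png

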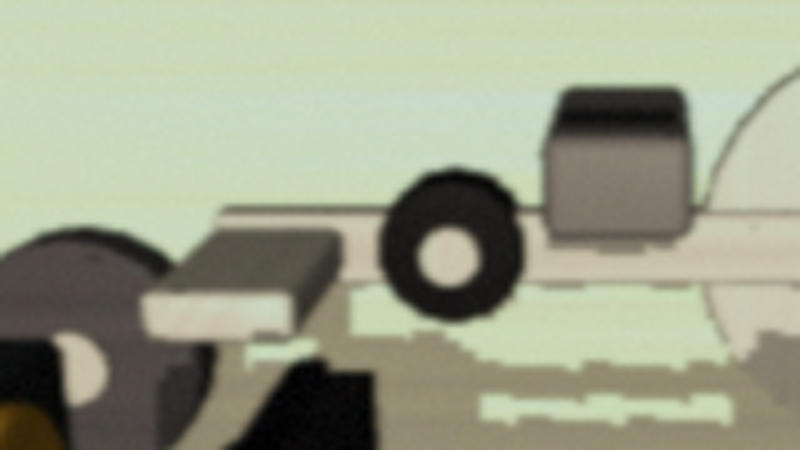

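Top face of the block is at zoomed (545–692, 137–237), and the paddle's top at (142–293, 291–340).

```bash
python3 - <<'E'
from h import *
s=np.load('pics/w1s.npz'); W=cam('wrist',s); T=cam('top')
zt=lambda u,v:(225+(u+.5)/3.8-.5,180+(v+.5)/3.8-.5)
zw=lambda u,v:(150+(u+.5)/5-.5,165+(v+.5)/5-.5)
for n,a,b in [('block',(618,187),(239,180)),('paddle',(218,315),(152,215))]:
    print(n,tri(*ray(*W,zw(*a)),*ray(*T,zt(*b))), onz(*W,zw(*a),.105))
print('size',[onz(*W,zw(*a),.105)[:2].round(4) for a in((545,187),(692,187),(618,137),(618,237))])
for a in((127,97),(417,97)):print(onz(*W,a,.045))
R=Ro.from_rotvec(s['tool_rot']).as_matrix(); print(R.T@(np.array([.5665,-.0105,.092])-s['position']))
E
```

```text
block (array([ 0.56672918, -0.01049467,  0.09626027]), np.float64(0.00021131750986743742)) [ 0.56868423 -0.01059548  0.105     ]
paddle (array([0.5380368 , 0.05938008, 0.10767477]), np.float64(0.0024274715946688897)) [0.53773841 0.06112399 0.105     ]
size [array([0.5675, 0.0026]), array([ 0.5699, -0.024 ]), array([ 0.5779, -0.0098]), array([ 0.5593, -0.0114])]
[0.65072711 0.14694999 0.045     ]
[ 0.67772642 -0.14709589  0.045     ]
[ 0.14895891  0.00293564 -0.00538765]
```

Height 0.096–0.105 and size about 27×19 mm match the block (28×20). Descend with the jaws across its 28 mm side, keeping the tips above the wheel.

Request:
jog_arm --pt "0 0 0 4.5 0.3 -0.5 6" --pt "0 0 0 4.5 0 0 6" --pt "0 0 0 3 0 0 6" --pt "0 0 0 2 0 0 6" --pt "0 0 0 0.9 0 0 6" --pt "0 0 0 0 0 0 6"

```text
time: 2.65
position: [0.5674, -0.0104, 0.0927]
tool_rot: [1.143, 1.25, -1.143]
ft_force: [0.3, 0.0, -0.1]
grip_width: 0.694
```

Request:
jog_arm --pt "0 0 0 0 0 0 2.6" --pt "0 0 0 0 0 0 2" --pt "0 0 0 0 0 0 2" --pt "0 0 0 0 0 0 2" --squeeze 40

```text
time: 3.15
position: [0.5674, -0.01, 0.0928]
tool_rot: [1.142, 1.25, -1.142]
ft_force: [0.3, 0.2, 0.1]
grip_width: 0.32
```

Opening is 27.8 mm, which matches the head's 28 mm. Pull slowly.

Request:
jog_arm --pt "0 0 0 -0.2 0 0 2" --pt "0 0 0 -0.2 0 0 2" --pt "0 0 0 -0.3 0 0 2" --pt "0 0 0 -0.3 0 0 2" --pt "0 0 0 -0.4 0 0 2" --pt "0 0 0 -0.6 0 0 2" --pt "0 0 0 -0.8 0 0 2" --pt "0 0 0 -1 0 0 2"

```text
time: 4.15
position: [0.5675, -0.01, 0.1315]
tool_rot: [1.142, 1.25, -1.142]
ft_force: [-0.0, -0.7, -0.7]
grip_width: 0.318
```

Request:
jog_arm --pt "0 0 0 -2 0 0 2" --pt "0 0 0 -2.5 0 0 2" --pt "0 0 0 -2.5 0 0 2" --pt "0 0 0 0 0 0 2"

```text
time: 4.65
position: [0.569, -0.0098, 0.2038]
tool_rot: [1.144, 1.246, -1.139]
ft_force: [-0.5, 0.5, -1.0]
grip_width: 0.315
```

```bash
python3 - <<'E'
from h import *
s=get_state(); np.savez('pics/w2s.npz',position=s['position'],tool_rot=s['tool_rot'])
save('wrist','w2'); im,d=save('scene','s2')
cv2.imwrite('pics/s2z.png',cv2.resize(im[100:280,150:390,::-1],None,fx=3.3,fy=3.3))
E
```

```text
(no output)
```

View pics/w2.png

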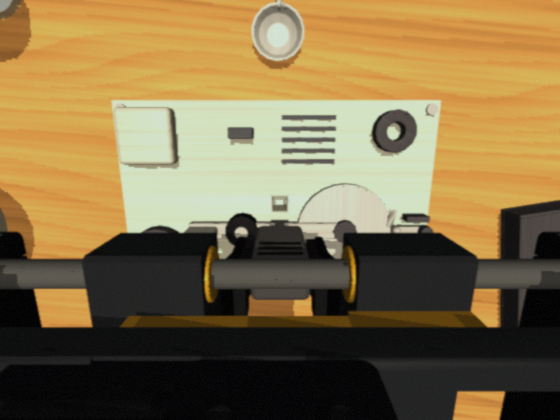

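View pics/s2z.png

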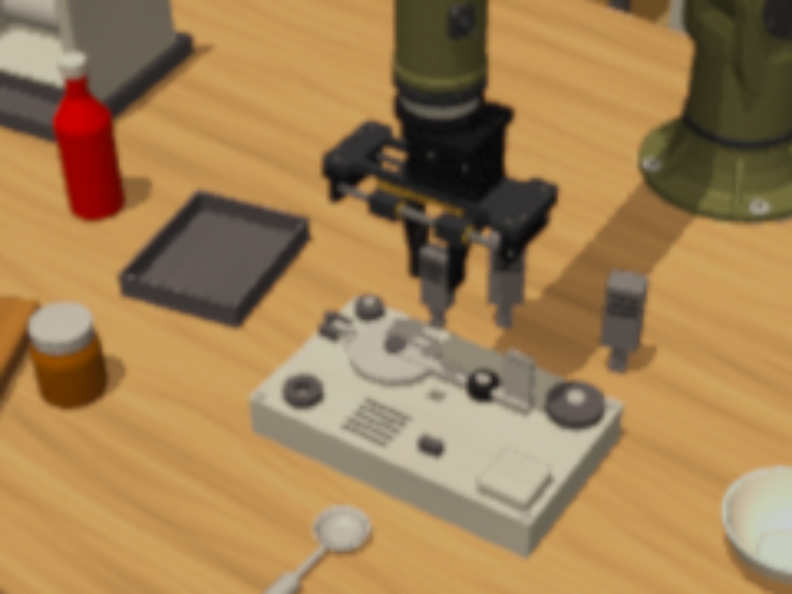

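The block is out and held: its head shows between the fingers, and the empty socket is at (279,203) in the wrist view. Triangulate the tin rim from scene and top views.

```bash
python3 - <<'E'
from h import *
S=cam('scene'); T=cam('top')
zt=lambda u,v:(225+(u+.5)/3.8-.5,180+(v+.5)/3.8-.5)
zs=lambda u,v:(180+(u+.5)/4.4-.5,150+(v+.5)/4.4-.5)
L=[]
for n,a,b in [('t2',(30,150),(697,146)),('t3',(137,38),(748,337)),('t4',(280,72),(588,380)),('t1',(185,190),(536,187))]:
    r=tri(*ray(*S,zs(*a)),*ray(*T,zt(*b))); print(n,r); L.append(r[0])
c=np.mean(L,0); print(c)
s=get_state();R=Ro.from_rotvec(s['tool_rot']).as_matrix();print(s['position'],R.T@(np.array([.507,-.347,.2])-s['position']))
E
```

```text
t2 (array([ 0.60383958, -0.394612  ,  0.02560155]), np.float64(0.002424249449938915))
t3 (array([ 0.44416807, -0.43388164,  0.02732467]), np.float64(0.00478527088488864))
t4 (array([ 0.40916528, -0.30199754,  0.02989498]), np.float64(0.0006333189540487786))
t1 (array([ 0.56870837, -0.2597831 ,  0.02924683]), np.float64(0.0009903295100102925))
[ 0.50647033 -0.34756857  0.02801701]
[ 0.56722945 -0.01009925  0.20072885] [ 0.00083238 -0.09035171  0.33010015]
```

Request:
jog_arm --pt "0 0 0 0 -1 3.5 2" --pt "0 0 0 0 -1.5 5 2" --pt "0 0 0 0 -1.5 5.5 2" --pt "0 0 0 0 -1.5 5.5 2" --pt "0 0 0 0 -1.5 5.5 2" --pt "0 0 0 0 -1.2 4.5 2" --pt "0 0 0 2 -0.8 3.5 2" --pt "0 0 0 3 0 0 2" --pt "0 0 0 3 0 0 2" --pt "0 0 0 2 0 0 2"

```text
time: 6.0
position: [0.5061, -0.346, 0.0977]
tool_rot: [1.143, 1.255, -1.143]
ft_force: [-0.5, 0.5, -0.3]
grip_width: 0.318
```

```bash
python3 - <<'E'
from h import *
print(get_state()['position'])
im,d=save('scene','s3')
cv2.imwrite('pics/s3z.png',cv2.resize(im[80:260,130:370,::-1],None,fx=3.3,fy=3.3))
E
```

```text
[ 0.50606568 -0.34600756  0.09766175]
```

View pics/s3z.png

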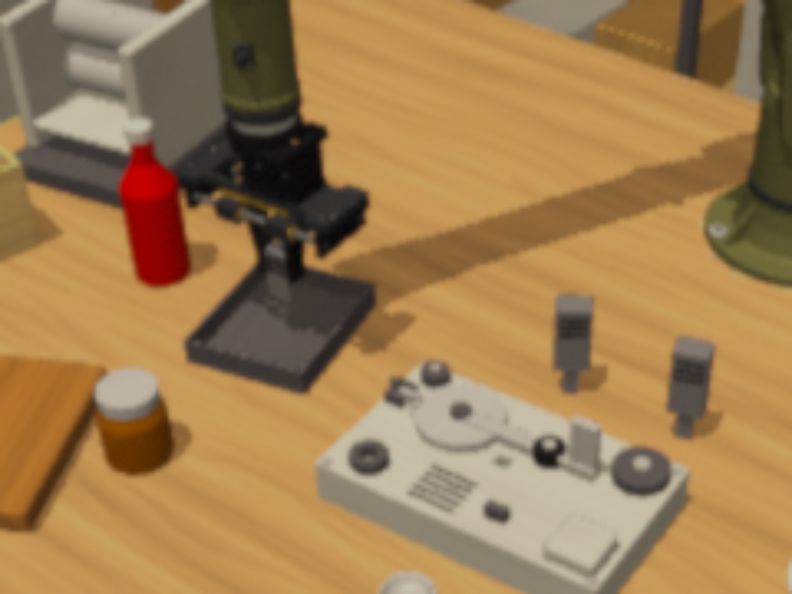

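Block hangs over the tin's centre, clear of the bottle. Lower until the stem meets the floor.

Request:
jog_arm --pt "0 0 0 1 0 0 2" --pt "0 0 0 0.6 0 0 2" --pt "0 0 0 0.3 0 0 2" --pt "0 0 0 0.1 0 0 2" --pt "0 0 0 0 0 0 2"

```text
time: 6.68
position: [0.5076, -0.3469, 0.081]
tool_rot: [1.142, 1.25, -1.142]
ft_force: [0.5, 0.5, -0.0]
grip_width: 0.318
```

Request:
jog_arm --pt "0 0 0 0.2 0 0 2" --pt "0 0 0 0.2 0 0 2" --pt "0 0 0 0 0 0 2"

```text
time: 7.05
position: [0.5073, -0.3467, 0.0763]
tool_rot: [1.142, 1.251, -1.143]
ft_force: [-0.4, 0.6, 0.2]
grip_width: 0.317
```

Request:
jog_arm --pt "0 0 0 0.1 0 0 2" --pt "0 0 0 0.1 0 0 2" --pt "0 0 0 0 0 0 2"

```text
time: 7.42
position: [0.5076, -0.3468, 0.0756]
tool_rot: [1.142, 1.25, -1.142]
ft_force: [-2.0, 1.3, 5.7]
grip_width: 0.319
```

Contact: 5.7 N upward. Release.

Request:
jog_arm --pt "0 0 0 -0.1 0 0 3.2" --pt "0 0 0 0 0 0 4.5" --pt "0 0 0 0 0 0 6" --pt "0 0 0 0 0 0 7" --pt "0 0 0 0 0 0 7" --pt "0 0 0 0 0 0 7" --squeeze 15

```text
time: 8.18
position: [0.5075, -0.3468, 0.0755]
tool_rot: [1.142, 1.251, -1.142]
ft_force: [0.3, 0.4, 0.3]
grip_width: 0.785
```

```bash
python3 - <<'E'
from h import *
s=get_state(); print(s['position'],s['ft_force'])
im,d=save('scene','s4')
cv2.imwrite('pics/s4z.png',cv2.resize(im[100:220,130:310,::-1],None,fx=4.4,fy=4.4))
save('wrist','w4')
E
```

```text
[ 0.50745447 -0.34676271  0.07551024] [0.34102342 0.36450162 0.30057207]
```

View pics/s4z.png

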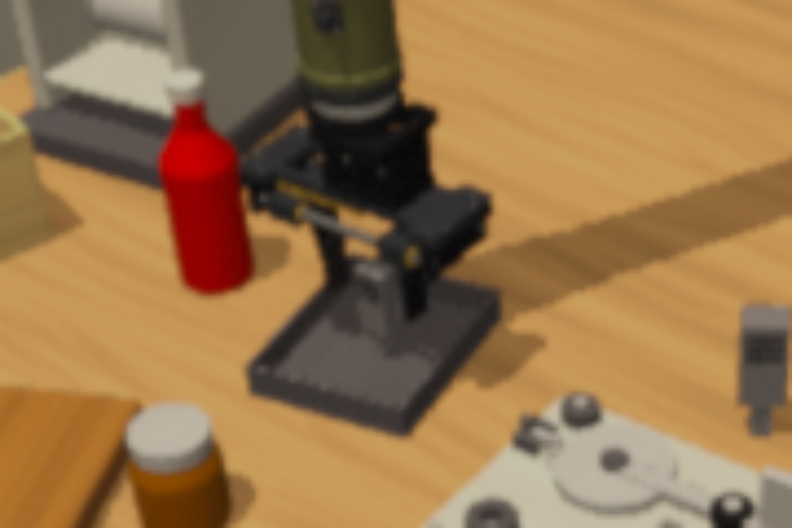

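View pics/w4.png

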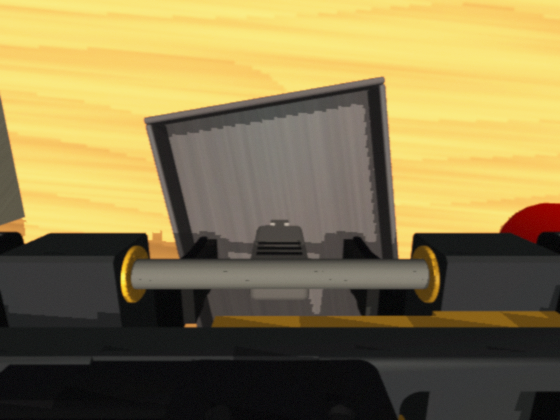

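The block stands upright, free, near the tin's centre. Go up and over to the robot side of the paddle.

Request:
jog_arm --pt "0 0 0 -1 0 0 7" --pt "0 0 0 -3 0 0 7" --pt "0 0 0 -5 0 0 7" --pt "0 0 0 -5 0 0 7" --pt "0 0 0 0 0.3 -5.7 3" --pt "0 0 0 0 0.3 -5.8 0" --pt "0 0 0 0 0.3 -5.8 0" --pt "0 0 0 0 0.3 -5.8 0" --pt "0 0 0 0 0.3 -5.8 0" --pt "0 0 0 0 0.3 -5.8 0"

```text
time: 9.52
position: [0.494, 0.0023, 0.2166]
tool_rot: [1.142, 1.249, -1.142]
ft_force: [0.9, 0.3, 0.1]
grip_width: 0.206
```

Request:
jog_arm --pt "0 0 0 0 0.3 -5.6 0" --pt "0 0 0 0 0 0 0" --pt "0 0 0 0 0 0 0"

```text
time: 9.9
position: [0.4921, 0.056, 0.2161]
tool_rot: [1.142, 1.249, -1.142]
ft_force: [0.2, 0.5, 0.5]
grip_width: 0.006
```

```bash
python3 - <<'E'
from h import *
s=get_state(); print(s['position'],s['grip_width']); R=Ro.from_rotvec(s['tool_rot']).as_matrix()
np.savez('pics/w5s.npz',position=s['position'],tool_rot=s['tool_rot'])
save('wrist','w5'); im,d=save('scene','s5'); cv2.imwrite('pics/s5z.png',cv2.resize(im[100:280,150:390,::-1],None,fx=3.3,fy=3.3))
print(R.T@(np.array([.4918,.0562,.090])-s['position']))
E
```

```text
[0.49214144 0.05601213 0.21605972] 0.006472859820506688
[ 0.12605913 -0.00041064 -0.00036365]
```

View pics/s5z.png

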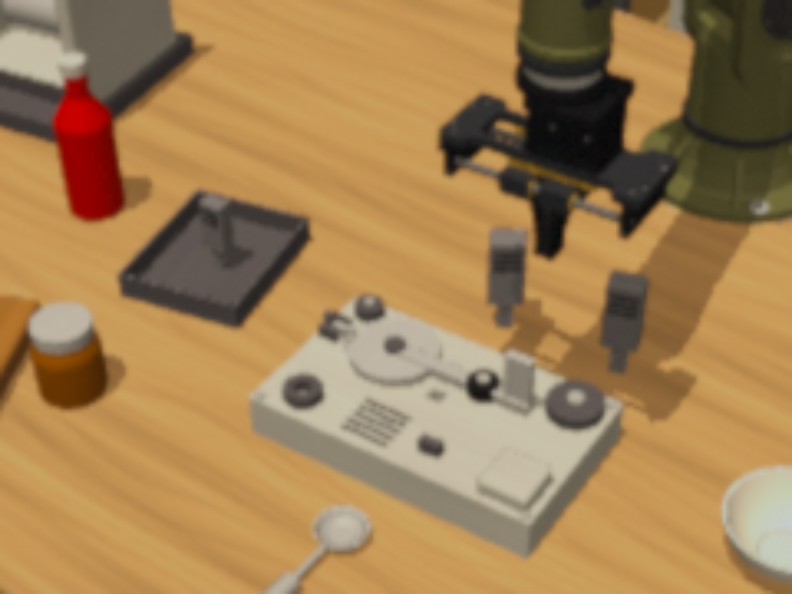

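View pics/w5.png

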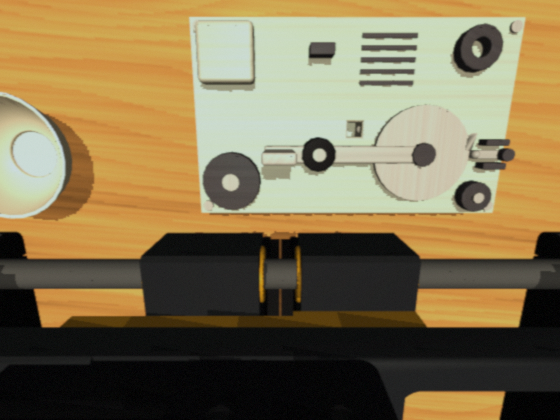

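```bash
python3 - <<'E'
from h import *
im,d=save('top','t5'); cv2.imwrite('pics/t5z.png',cv2.resize(im[180:320,225:430,::-1],None,fx=3.8,fy=3.8,interpolation=cv2.INTER_CUBIC))
d=np.load('pics/t0.npy');K,T=cam('top')
for u,v in((256,287),(300,283)):
    o,r=ray(K,T,(u,v)); print(o+r*d[v,u])
a=cv2.imread('pics/s5.png')[140:210,180:260]; cv2.imwrite('pics/s5zz.png',cv2.resize(a,None,fx=8,fy=8,interpolation=cv2.INTER_CUBIC))
E
```

```text
[0.385964   0.08177368 0.10990193]
[ 0.39914665 -0.048843    0.11393001]
```

View pics/t5z.png

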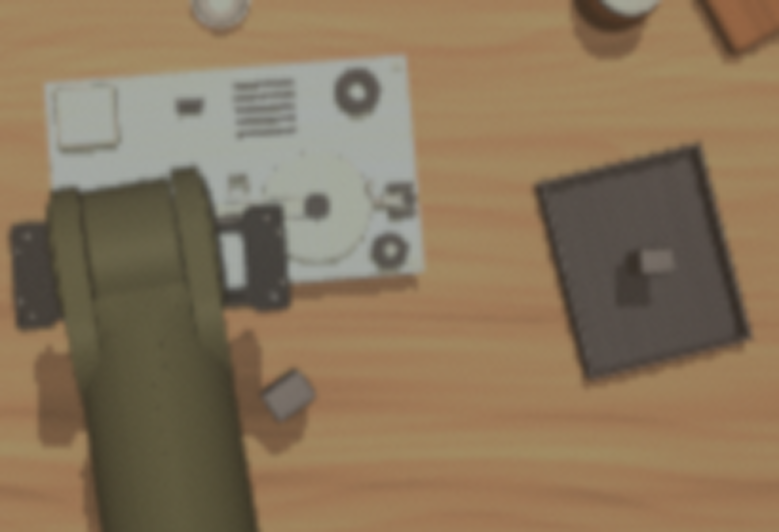

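View pics/s5zz.png

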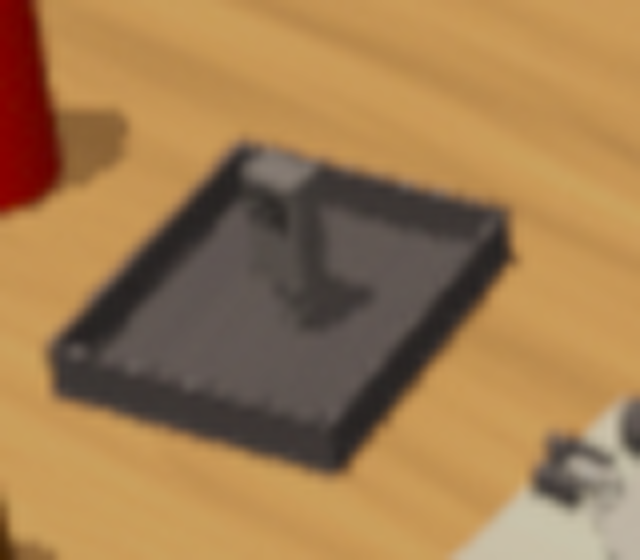

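The block stands in the tin at top-view zoom (655,260). Descend beside the paddle and approach.

Request:
jog_arm --pt "0 0 0 4.5 0 0 0" --pt "0 0 0 4.1 0 0 0" --pt "0 0 0 2.5 0 0 0" --pt "0 0 0 1.5 0 0 0" --pt "0 0 0 0 0 0 0" --pt "0 0 0 0 1 0 0" --pt "0 0 0 0 1 0 0" --pt "0 0 0 0 0.5 0 0" --pt "0 0 0 0 0.5 0 0" --pt "0 0 0 0 0 0 0"

```text
time: 11.3
position: [0.5215, 0.0593, 0.0894]
tool_rot: [1.141, 1.252, -1.143]
ft_force: [-1.7, -0.2, 0.8]
grip_width: 0.007
```

First touch at −1.7 N, at the expected offset. Push along the arc, turning with the arm.

Request:
jog_arm --pt "2 0 0 0 0.47 -0.05 0" --pt "3 0 0 0 0.71 -0.08 0" --pt "3 0 0 0 0.71 -0.08 0" --pt "3 0 0 0 0.71 -0.08 0" --pt "3 0 0 0 0.71 -0.08 0" --pt "0 0 0 0 0 0 0"

```text
time: 12.05
position: [0.5526, 0.0625, 0.0891]
tool_rot: [1.318, 1.135, -1.326]
ft_force: [-7.0, -0.9, 4.4]
grip_width: 0.003
```

```bash
cat >> h.py <<'E'
def theta(s):
    R=Ro.from_rotvec(s['tool_rot']).as_matrix(); a=np.array([.5215,.0593])-[.5487,-.0742]; b=s['position'][:2]-[.5487,-.0742]
    return -(np.arctan2(b[1],b[0])-np.arctan2(a[1],a[0])), np.hypot(*b), np.arctan2(R[1,1],R[0,1])
E
python3 - <<'E'
from h import *
s=get_state(); print(theta(s),s['position'],s['ft_force'])
im,d=save('scene','s6'); cv2.imwrite('pics/s6z.png',cv2.resize(im[150:270,200:360,::-1],None,fx=4.5,fy=4.5,interpolation=cv2.INTER_CUBIC))
E
```

```text
(np.float64(0.229185864760574), np.float64(0.1367901081966326), np.float64(-0.15384308147638265)) [0.55255583 0.06253575 0.08907417] [-7.03254588 -0.94586314  4.39312903]
```

View pics/s6z.png

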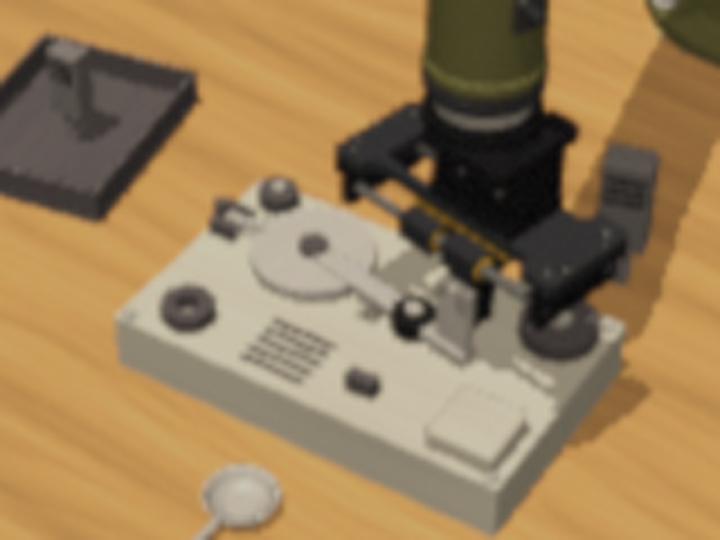

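The arm is following: about 0.23 rad. Continue.

Request:
jog_arm --pt "3 0 0 -0.04 0.71 -0.08 0" --pt "3 0 0 -0.04 0.71 -0.08 0" --pt "3 0 0 -0.04 0.71 -0.08 0" --pt "3 0 0 -0.04 0.71 -0.08 0" --pt "2.5 0 0 0 0.6 -0.06 0" --pt "2 0 0 0 0.47 -0.05 0" --pt "0 0 0 0 0 0 0" --pt "0 0 0 0 0 0 0"

```text
time: 13.1
position: [0.5894, 0.0567, 0.089]
tool_rot: [1.52, 0.972, -1.534]
ft_force: [-7.7, 0.8, -0.8]
grip_width: 0.008
```

```bash
python3 - <<'E'
from h import *
s=get_state(); print(theta(s),s['position'],s['ft_force'],s['qd'].round(3))
im,d=save('scene','s7'); cv2.imwrite('pics/s7z.png',cv2.resize(im[150:270,200:360,::-1],None,fx=4.5,fy=4.5,interpolation=cv2.INTER_CUBIC))
im,d=save('top','t7'); cv2.imwrite('pics/t7z.png',cv2.resize(im[180:300,225:430,::-1],None,fx=3.8,fy=3.8,interpolation=cv2.INTER_CUBIC))
save('wrist','w7')
E
```

```text
(np.float64(0.5020736016825798), np.float64(0.13710872021438042), np.float64(-0.4408899819073281)) [0.58935976 0.05674115 0.08903677] [-7.66212769  0.76229394 -0.78978215] [ 0.001 -0.001 -0.003  0.001  0.    -0.002  0.001]
```

View pics/s7z.png

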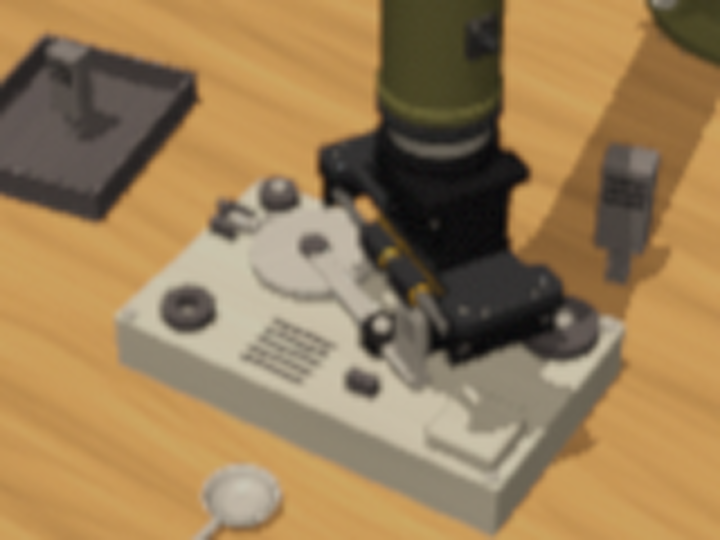

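View pics/w7.png

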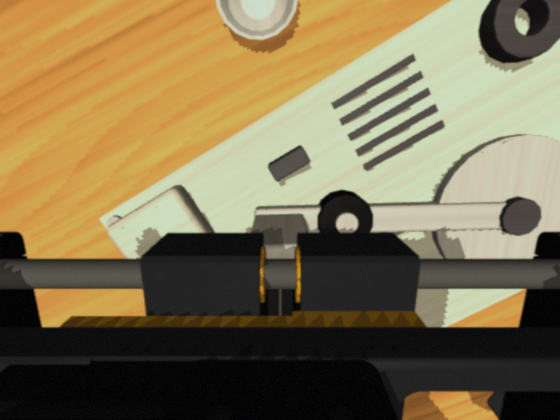

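View pics/t7z.png

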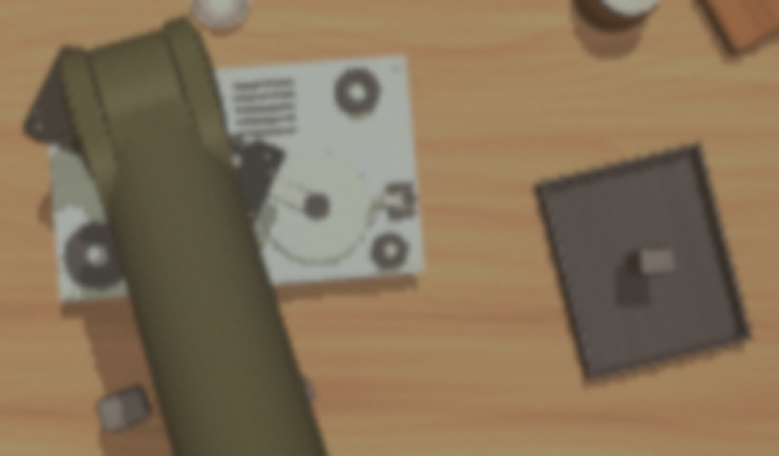

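The wrist view shows the wheel at (346,222) and the pivot bolt at (521,216). Measure the arm angle from these.

```bash
python3 - <<'E'
from h import *
s=get_state();W=cam('wrist',s)
for n,z in(('a',.061),('b',.067)):
    a=onz(*W,(346,222),z);b=onz(*W,(521,216),z);v=a-b
    print(a,b,np.hypot(*v[:2]),.09+np.arctan2(v[0],v[1]))
# bar far edge
a=onz(*W,(260,207.5),.061);b=onz(*W,(490,204),.061);v=a-b;print(.09+np.arctan2(v[0],v[1]))
S=cam('scene') 
zs=lambda u,v:(200+(u+.5)/4.5-.5,150+(v+.5)/4.5-.5)
a=onz(*S,zs(383,328),.067);b=onz(*S,zs(315,243),.066);v=a-b;print(a,b,np.hypot(*v[:2]),.09+np.arctan2(v[0],v[1]))
E
```

```text
[0.58897954 0.01509977 0.061     ] [ 0.5499322  -0.07566755  0.061     ] 0.09880991980417834 0.4962597986961107
[0.59117271 0.0155524  0.067     ] [ 0.55349782 -0.07202461  0.067     ] 0.0953369285960245 0.4962597986961098
0.5161203709853575
[0.58968206 0.01891399 0.067     ] [ 0.54810977 -0.07139273  0.066     ] 0.09941609857473498 0.521423866646016
```

All estimates say 0.50–0.52 rad. Advance another ~0.04 rad to reach about 0.545.

Request:
jog_arm --pt "0.7 0 0 0 0.25 -0.02 0" --pt "0.5 0 0 0 0.2 -0.02 0" --pt "0 0 0 0 0.1 0 0" --pt "0 0 0 0 0 0 0" --pt "0 0 0 0 0 0 0" --pt "0 0 0 0 0 0 0" --pt "0 0 0 0 0 0 0"

```text
time: 14.12
position: [0.5943, 0.0549, 0.089]
tool_rot: [1.534, 0.959, -1.549]
ft_force: [-8.4, 1.4, -0.9]
grip_width: 0.003
```

```bash
python3 - <<'E'
from h import *
s=get_state(); print(s['time'],theta(s),s['position'],s['ft_force'],s['qd'].round(3))
save('wrist','w8'); im,d=save('scene','s8'); cv2.imwrite('pics/s8z.png',cv2.resize(im[130:270,190:360,::-1],None,fx=4.2,fy=4.2,interpolation=cv2.INTER_CUBIC))
E
```

```text
14.125 (np.float64(0.5404122889807486), np.float64(0.13692810780163303), np.float64(-0.461720805262235)) [0.59428863 0.05491616 0.08904553] [-8.35441897  1.42244032 -0.86493837] [-0.002  0.001  0.001  0.     0.     0.     0.001]
```

View pics/w8.png

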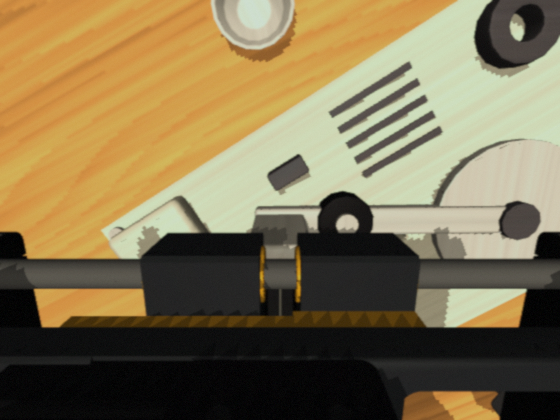

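View pics/s8z.png

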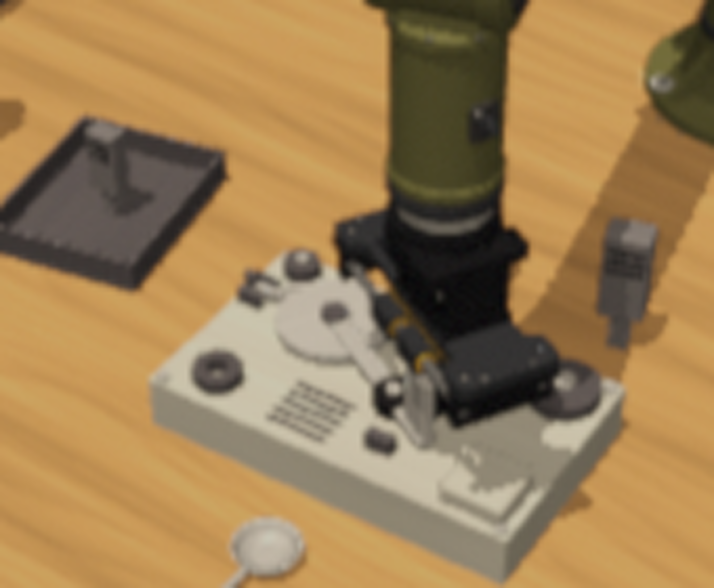

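The arm is held still at about 0.54 rad with 8.5 N, which matches the after-click force. The block is standing in the tin, and everything else is where it was. Handing in.

```bash
python3 -c "
from bench import *
print(close_job())"
```

```text
the job is handed in; nothing more can be done
None
```

The job is handed in at about 14 s: the lock block is in the tin and the gripper holds the tensioner arm back past the click. No verdict was reported.

- **Lock block:** I pulled it straight up out of its socket. It stands upright and let go on its stem near the middle of the tin.
- **Tensioner arm:** the closed fingers push the paddle to about 0.54 rad, roughly midway between the click and the end stop. They press with about 8.5 N and the joints are at rest.
- **Angle check:** the 0.54 comes from the tool position, with no new camera check after the last small push. Just before that push, the tool gave 0.50 and the camera estimates ran from 0.496 to 0.52. All of these are above the 0.49 limit.
- **Pawl:** I did not see it snap home. I inferred it from the angle and from the push force matching the after-click value.
- **Height check:** two-view measurement put the block's top at 96 mm against the given 105 mm. I put this down to calibration error. The 27.8 mm grip opening confirmed the block's size.
- **Other things:** in the last pictures the tin and the bystanders in view had not moved. The push pictures did not show every bystander.

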